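# Free the baby food grinder from its ratchet clamp and put it to drain

### The arm

A 6-joint arm with a two-finger parallel gripper is mounted at the origin on the work surface. World frame = base frame: x ahead of the robot, y to its left, z up, the work surface at z = 0. Lengths are in mm, angles in rad, forces in N, time in s.
With the tool pointing down it reaches from about 275 to 750 mm from the base axis. Payload 10.2 kg.
Tool frame: the origin (TCP) lies at the very end of the fingers, on their centre line; the grasp point (between the pads) lies 19 mm behind it (ctrl.grip_depth is the distance from the TCP to the grasp point, in mm); z points along the fingers, x is the direction in which the jaws open and shut, and the axes are right-handed (so a half turn about z gives the same grasp; the last joint's range is limited). The gripper opens to 85 mm and grips with 20 to 120 N. Pads are 22 mm wide; open, the fingers measure 114 mm over their backs; the gripper's body (76 mm by 85 mm) begins 54 mm behind the grasp point. The pads swing forward as they close: fully open they stand 13 mm farther back than shut.
Start: joints at [1.092, 0.313, 1.498, -0, 1.331, -0.223], TCP at [132.848, 507.92, 231.294] pointing down, gripper open.
Joint ranges: [-2.94, 2.94], [-0.97, 2.17], [0.19, 2.56], [-1.23, 4.37], [0.02, 3.11], [-2.88, 2.88]. Speed limits (rad/s): [2.39, 2.39, 3.01, 3.14, 3.14, 3.14].

### API

Orientations are given as a unit quaternion [w, x, y, z].
In Python, from rig import ctrl gives the robot as it stands.
- The arm moves only by the tool play_rows, never from a script. Its argument "motion" is a list of rows, each a list of 2 entries, a list of its own where there are three numbers: the shift along the tool's x, y, z in mm, then the turn, a rotation vector about the tool's x, y, z in degrees. A call has 1 to 20 rows; each row shifts and turns the commanded pose from where the row before left it, along the tool's axes as they then stand; what a row does not reach is not made up. A row lasts 1/12 s, in which the tool goes at most 41.7 mm and 7.16 degrees, less where a joint would pass 70% of its speed; a pose out of reach is approached as far as the arm can. A call with a gripper value outside its range is refused whole. "fingers" is the finger opening in mm, from 0 to 85.4, set as the call begins (left out, the last holds). The fingers move at their own pace and stop on an object; "squeeze" is the grip in N (left out, the last holds). Time passes only in rows, so rows that do not move let the fingers close. It gives the time, the measured TCP pose, the force and the opening at its end, in the units of the state.
- ctrl.sense(): the state, without advancing time (a new reading comes with each control period).
- ctrl.capture(name): name is "scene" or "top" or "wrist"; returns the picture (420x560x3 uint8, red, green, blue); there is no depth.
- ctrl.get_calibration(name): a dict with "K" (3x3 intrinsics, pixels), "k1" (the pictures are not rectified: a ray, as slopes to the right and down, at radius r is drawn at 1 + k1 r^2 times it, then the intrinsics apply), "R" (3x3) and "t" (3): a world point X has camera coordinates R X + t; the wrist camera has in their place "tool_from_camera" (4x4, takes a point from camera to tool coordinates, whose origin is the TCP and whose axes are the tool frame's). Camera axes: x right, y down, z forward; pixel columns grow to the right and rows downward; lengths in mm; the calibration is good to about 2 mm. A picture is of the moment at which its call begins: read the wrist's pose just before it. get_calibration takes no time and is no camera call.
- ctrl.finish_job(): hands the job in, once; it reports no verdict.
Trained networks look in the newest picture that a camera, given by its name, has taken for a name from the list of things; names that differ only in an ending like _2 or _b are one class to them, and where a whole thing is asked for, a point or a joint stands for the part that bears it (a point fixed in the world has none). Each returns a list of dicts, best first, with "p" (0 to 1); they miss things now and then, are a little off and sometimes report something else, mostly with a low value. They report only what shows in the picture. A call takes as long as a camera call. They do not tell look-alikes from the thing itself.
- ctrl.spot_in(camera, name): "position" ([column, row] as shares, 0 to 1, of the picture: columns of its width, rows of its height, amid what is visible of it).
The state is a dict: "time_s": time; "joints": joint angles; "dq": joint speeds; "tau": joint torques, N m; "eef_pos": TCP position; "ee_rot": TCP orientation; "force": force on the tool from outside, world axes, zero at the start; "wrist_torque": the same for the moment, N m; "grip_width": opening from 0.0 (shut) to 1.0 (fully open).
Only numpy, scipy, OpenCV 4.12 (cv2) and the standard library are available. Lean on these libraries where they do the work, as an engineer would, in place of code of your own. Each camera call takes 0.05 s, during which the arm holds its last target. There are 200 camera calls.

### The job

Press the pawl's thumb cap to lift the pawl off the ratchet wheel, gently because the thin plastic snaps if leaned on, and keep it lifted until the jaw has backed all the way off the baby food grinder. Then take the grinder out and stand it upright in the empty square bay of the drying rack, setting it down rather than dropping it and leaving the jars and the bowl where they are.

Things in the scene. Friction and masses are not known exactly. Their poses are not given: they have to be found in the camera images.
- clamp: White plastic ratchet clamp fixed to the ledge. Base plate 90 mm (its x) by 250 mm (its y) by 10 mm; origin at the centre of the underside, z up. Along its y, from -y to +y: V-block and grinder seat (58 mm high), moving jaw (59 mm high), upright ratchet wheel, black pawl with a thumb cap on its tail at y = +122 mm. More than 18 N from the robot on any part of it breaks it.
- hub (a point): Point fixed to the clamp: centre of the upright steel ratchet wheel, 42 mm above the ledge. Wheel 62 mm across, axle along the clamp's x, 10 saw teeth. Its damped spring turns it to back the jaw off, in about 3 s, as long as the pawl is held clear; let up early and the pawl catches the next tooth.
- pivot (a point): Point fixed to the clamp: pivot of the sprung black pawl, 68 mm above the ledge. The nose reaches 45 mm towards -y and hooks down over the top of the wheel (pawl's top 85 mm up; the pivot's cheeks 74 mm, ending 30 mm short of the cap's centre); the tail reaches 40 mm towards +y to the thumb cap. Pressing the cap straight down lifts the nose; when let go the spring raises the cap again.
- cap_low (a point): Point fixed to the clamp, 61 mm up: centre of the thumb cap's flat round top (24 mm across) if it were screwed fully down, pawl engaged. Really its top stands 0 to 14 mm above this, differently each time: find it by touch. Spring: 3 N at touch, rising; the nose comes clear 4.2 to 5.2 mm further down (6 to 9 N); at about 6.2 mm is a firm stop (5 N or more per further mm).
- jaw (a joint): Travel of the moving jaw away from the grinder, in m: 0 closed on the grinder, 0.022 fully backed off (the end of its travel). The wheel drives it. With the pawl engaged it stops at about 0, 0.009 or 0.019; beyond 0.0205 it is fully backed off and stays so when the pawl is let go.
- seat (a point): A point fixed to the clamp: the centre of the grinder's seat, on the base plate 10 mm above the ledge.
- grinder: Plastic baby food grinder, loose, about 0.2 kg, upright cylinder 54 mm across with a ribbed turning top 57 mm across from 83 to 105 mm above its underside and a small button on it up to 112 mm; the top does not turn now and is good to grip, from above, in any direction. Origin at the centre of the underside, z up. It starts on the seat, squeezed between the V-block and the jaw's sprung rubber pad.
- rack: Grey plastic drying rack, fixed to the ledge, 200 by 200 mm plate, 12 mm thick; origin at the centre of the underside, z up. Four places 50 mm either side of its centre in x and y: the one at -x, +y is the empty bay, the other three have pegs with upturned jars.
- bay (a point): Centre of the floor of the empty bay, 12 mm above the ledge. The bay is a square of 84 mm inside with a rim 4 mm thick standing 10 mm above its floor.
- jar0: Empty glass baby jar upturned over a peg of the rack, 52 mm across, 70 mm high; origin at the centre of its lower face (12 mm above the ledge). Bystander.
- jar1: A second such jar.
- jar2: A third such jar.
- bowl: Blue silicone bowl standing on the ledge, 104 mm across, 45 mm high, origin at the centre of its underside. Bystander.
Mind the look-alikes: they are no part of the job. There is more than one size of the grinder; the one meant has the size given above.

How it is judged:
By the outcome, as a careful person would: the job done as asked, in the order asked, and still so for the second after the job is handed in, with the robot touching nothing.
It also fails if it takes over 61 s, if anything falls off the work surface, if the arm or the gripper's body presses on something with over 40 N, if the wrist force passes 120 N, or if a joint passes its speed limit or range.

## Working session

There is one attempt and no reset: what is moved stays moved. The work goes in short steps, Python scripts to look and compute and a tool call to move; the robot and the scene stay as the last step left them, time stands still between calls to the robot, and variables do not carry over. Pictures are saved under pics/ and viewed, about 8 in all and at most 12, crops included, and the job is handed in when it is done.

Besides the shell and the picture viewer there is one more tool, called after ">>>" by a JSON object that holds its "fn" and its "kwargs". play_rows: Moves the arm, as the interface text tells. Its arguments: {"type":"object","properties":{"motion":{"type":"array"},"fingers":{"type":"number"},"squeeze":{"type":"number"}},"required":["motion"]}

```bash
ls; mkdir -p pics; python3 - <<'E'
from rig import ctrl
import cv2
s=ctrl.sense();print(s)
for c in("scene","top"):
    im=ctrl.capture(c);cv2.imwrite(f"pics/{c}0.png",im[:,:,::-1])
    for n in("clamp","hub","pivot","cap_low","jaw","seat","grinder","rack","bay","jar0","bowl"):
        try: print(c,n,[( [round(d["position"][0]*560),round(d["position"][1]*420)],round(d["p"],2)) for d in ctrl.spot_in(c,n)][:4])
        except Exception as e: print(n,e)
    print(ctrl.get_calibration(c))
E
```

```text
pics
{'time_s': 0.0, 'joints': array([ 1.09162092e+00,  3.13467392e-01,  1.49844763e+00,  2.20215236e-06,
        1.33099348e+00, -2.23431074e-01]), 'dq': array([ 7.44130509e-04, -2.12792038e-04,  3.51984607e-04,  1.69121839e-04,
        1.61898313e-03, -5.07244058e-05]), 'tau': array([-4.58214636e-04, -4.12270832e+01, -2.59736878e+01, -2.35319721e-04,
        4.19833028e-03, -1.02887725e-07]), 'eef_pos': array([132.7116312 , 507.68202047, 230.72220667]), 'ee_rot': array([ 2.75745360e-04,  7.91506655e-01,  6.11160194e-01, -5.97351355e-04]), 'force': array([-0.20270739, -0.17171221, -0.35333179]), 'wrist_torque': array([ 0.02350458, -0.00350464,  0.02187407]), 'grip_width': 1.0045256792849269}
scene clamp [([217, 203], 0.73)]
scene hub [([215, 204], 0.73)]
scene pivot [([219, 207], 0.97)]
scene cap_low [([217, 206], 0.92)]
scene jaw [([197, 205], 0.69)]
scene seat [([215, 205], 0.66)]
scene grinder [([179, 195], 0.69), ([187, 232], 0.6), ([143, 191], 0.55)]
scene rack []
scene bay [([361, 208], 0.81)]
scene jar0 [([343, 211], 0.92), ([343, 185], 0.69), ([375, 218], 0.58)]
scene bowl [
[... 624 characters left out ...]
0, 244], 0.78)]
top grinder [([395, 175], 0.89), ([460, 256], 0.67), ([416, 239], 0.65)]
top rack [([170, 231], 0.76), ([195, 207], 0.56)]
top bay [([173, 233], 0.89)]
top jar0 [([192, 208], 0.84), ([183, 254], 0.58), ([151, 199], 0.57)]
top bowl [([278, 170], 0.57)]
{'K': array([[401.67668973,   0.        , 283.14558449],
       [  0.        , 401.67668973, 211.13701571],
       [  0.        ,   0.        ,   1.        ]]), 'k1': -0.042542362805785675, 'R': array([[-6.82994040e-03, -9.99976574e-01,  4.51459662e-04],
       [-9.89392883e-01,  6.69213984e-03, -1.45110090e-01],
       [ 1.45103669e-01, -1.43776424e-03, -9.89415412e-01]]), 't': array([ -5.31381555, 582.26306129, 826.72882975])}
```

```bash
python3 - <<'E'
import cv2
a=cv2.imread("pics/top0.png")[120:300,110:500];cv2.imwrite("pics/top0c.png",cv2.resize(a,(780,360),interpolation=cv2.INTER_CUBIC))
b=cv2.imread("pics/scene0.png")[140:290,110:410]
a=cv2.resize(a,(650,300),interpolation=cv2.INTER_CUBIC); b=cv2.resize(b,(600,300),interpolation=cv2.INTER_CUBIC)
import numpy as np
b=cv2.copyMakeBorder(b,0,0,0,50,cv2.BORDER_CONSTANT)
cv2.imwrite("pics/both0.png",np.vstack([a,b]))
E
```

```text
(no output)
```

View pics/both0.png

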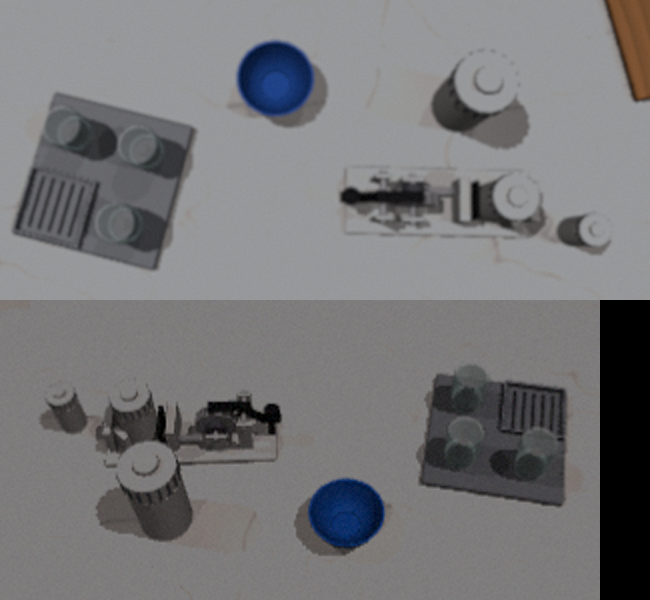

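```bash
cat > h.py <<'E'
from rig import ctrl
import numpy as np, cv2
from scipy.spatial.transform import Rotation as Ro
def cam(name,s=None):
    c=ctrl.get_calibration(name)
    if "R" in c: R,t=np.array(c["R"]),np.array(c["t"]); return c,R,t
    s=s or ctrl.sense(); T=np.array(c["tool_from_camera"])
    q=s["ee_rot"]; W=Ro.from_quat([q[1],q[2],q[3],q[0]]).as_matrix()
    Rwc=W@T[:3,:3]; p=W@T[:3,3]+s["eef_pos"]
    return c,Rwc.T,-Rwc.T@p
def world(name,px,z,s=None):
    c,R,t=cam(name,s); k=np.array([c["k1"],0,0,0,0.])
    u=cv2.undistortPoints(np.array([[px]],float),np.array(c["K"]),k)[0,0]
    d=R.T@np.array([u[0],u[1],1]); o=-R.T@t
    return o+d*(z-o[2])/d[2]
def pix(name,X,s=None):
    c,R,t=cam(name,s); k=np.array([c["k1"],0,0,0,0.])
    return cv2.projectPoints(np.array([X],float),cv2.Rodrigues(R)[0],t,np.array(c["K"]),k)[0][0,0]
def totool(X,s=None):
    s=s or ctrl.sense(); q=s["ee_rot"]
    return Ro.from_quat([q[1],q[2],q[3],q[0]]).inv().apply(np.array(X)-s["eef_pos"])
E
python3 - <<'E'
from h import *
f=lambda x,y:(110+x*.6,120+y*.6)
g=lambda x,y:(110+x*.5,140+(y-300)*.5)
for n,p,z in [("cap",(350,197),66),("button",(518,196),122),("bigtop",(488,80),140),("c1",(345,167),10),("c2",(345,236),10),("smalltop",(597,230),80),("r1",(57,94),12),("r2",(195,127),12),("r3",(157,268),12),("r4",(12,235),12),("bay",(57,208),16),("bowl",(276,78),45)]:
    print("top",n,world("top",f(*p),z).round())
for n,p,z in [("cap",(273,411),66),("button",(130,390),122),("c",(277,459),10),("r",(437,374),12),("r",(566,383),12),("r",(563,503),12),("r",(422,487),12),("bay",(532,410),12),("bowltop",(346,513),45),("bigtop",(146,465),145)]:
    print("scene",n,world("scene",g(*p),z).round())
print(ctrl.get_calibration("wrist"))
E
```

```text
top cap [521. -86.  66.]
top button [ 516. -278.  122.]
top bigtop [ 652. -244.  140.]
top c1 [566. -85.  10.]
top c2 [474. -83.  10.]
top smalltop [ 477. -389.   80.]
top r1 [669. 307.  12.]
top r2 [622. 117.  12.]
top r3 [434. 165.  12.]
top r4 [477. 359.  12.]
top bay [513. 299.  16.]
top bowl [680.   7.  45.]
scene cap [525. -84.  66.]
scene button [ 515. -275.  122.]
scene c [571. -83.  10.]
scene r [435. 170.  12.]
scene r [468. 364.  12.]
scene r [673. 311.  12.]
scene r [634. 120.  12.]
scene bay [514. 302.  12.]
scene bowltop [685.   8.  45.]
scene bigtop [ 651. -241.  145.]
{'K': array([[360.49458554,   0.        , 281.56264075],
       [  0.        , 360.49458554, 205.75200288],
       [  0.        ,   0.        ,   1.        ]]), 'k1': -0.08412562497976316, 'tool_from_camera': array([[ 9.99999704e-01,  7.42268263e-04, -2.03443718e-04,
         8.36977389e-01],
       [-6.43839748e-04,  9.51616899e-01,  3.07286289e-01,
        -7.96529278e+01],
       [ 4.21689340e-04, -3.07286067e-01,  9.51617095e-01,
        -1.43373800e+02],
       [ 0.00000000e+00,  0.00000000e+00,  0.00000000e+00,
         1.00000000e+00]])}
```

```bash
python3 - <<'E'
from h import *
print(totool([523,-85,170]))
E
```

```text
[-474.88170146  527.48593139   61.30012447]
```

>>> {"fn": "play_rows", "kwargs": {"motion": [[[-23.7,26.4,3],[0,0,0]],[[-23.7,26.4,3],[0,0,0]],[[-23.7,26.4,3],[0,0,0]],[[-23.7,26.4,3],[0,0,0]],[[-23.7,26.4,3],[0,0,0]],[[-23.7,26.4,3],[0,0,0]],[[-23.7,26.4,3],[0,0,0]],[[-23.7,26.4,3],[0,0,0]],[[-23.7,26.4,3],[0,0,0]],[[-23.7,26.4,3],[0,0,0]],[[-23.7,26.4,3],[0,0,0]],[[-23.7,26.4,3],[0,0,0]],[[-23.7,26.4,3],[0,0,0]],[[-23.7,26.4,3],[0,0,0]],[[-23.7,26.4,3],[0,0,0]],[[-23.7,26.4,3],[0,0,0]],[[-23.7,26.4,3],[0,0,0]],[[-23.7,26.4,3],[0,0,0]],[[-23.7,26.4,3],[0,0,0]],[[-23.7,26.4,3],[0,0,0]]], "fingers": 0}}

```text
time_s: 2.87
eef_pos: [524.4, -86.0, 171.1]
ee_rot: [0.0, 0.792, 0.611, 0.0]
force: [1.3, 1.2, 0.9]
grip_width: -0.0
```

```bash
python3 - <<'E'
from h import *
s=ctrl.sense();s=ctrl.sense();print(s["time_s"],s["eef_pos"],s["ee_rot"],s["force"],s["grip_width"])
im=ctrl.capture("wrist")
for n in("cap_low","hub","pivot","jaw","grinder"):
    print(n,[((np.array(d["position"])*[560,420]).round(),round(d["p"],2)) for d in ctrl.spot_in("wrist",n)][:3])
p=pix("wrist",[523,-85,68],s);print(p)
cv2.imwrite("pics/w1.png",im[:,:,::-1])
E
```

```text
2.8667 [524.44470611 -85.99258998 171.13560339] [3.45604078e-05 7.91623970e-01 6.11008583e-01 3.99326467e-05] [1.32798938 1.21140119 0.91115301] -0.00039314303760868167
cap_low [(array([175., 205.]), 0.75)]
hub [(array([178., 203.]), 0.97)]
pivot [(array([173., 206.]), 0.65), (array([545., 153.]), 0.2)]
jaw [(array([108., 235.]), 0.77)]
grinder [(array([ 38., 261.]), 0.66), (array([155., 321.]), 0.57)]
[281.29510011 203.61940763]
```

View pics/w1.png

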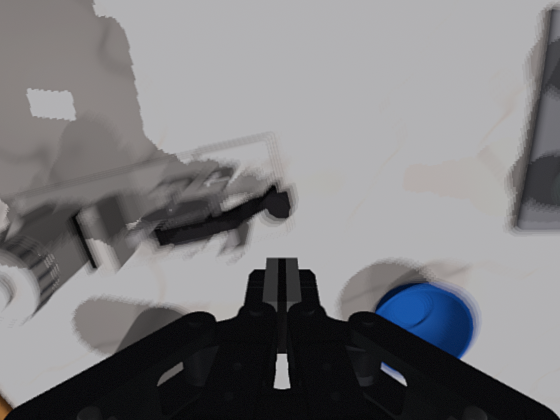

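>>> {"fn": "play_rows", "kwargs": {"motion": [[[-1,0,12],[0,0,0]],[[-1,0,20],[0,0,0]],[[0,0,20],[0,0,0]],[[0,0,16],[0,0,0]],[[0,0,10],[0,0,0]],[[0,0,8],[0,0,0]],[[0,0,4],[0,0,0]],[[0,0,2],[0,0,0]],[[0,0,0],[0,0,0]],[[0,0,0],[0,0,0]],[[0,0,0],[0,0,0]]]}}

```text
time_s: 4.08
eef_pos: [523.6, -86.3, 79.9]
ee_rot: [0.001, 0.792, 0.611, 0.0]
force: [-0.2, -0.3, 0.1]
grip_width: -0.001
```

>>> {"fn": "play_rows", "kwargs": {"motion": [[[0,0,1],[0,0,0]],[[0,0,1],[0,0,0]],[[0,0,1],[0,0,0]],[[0,0,0],[0,0,0]]]}}

```text
time_s: 4.42
eef_pos: [523.1, -86.1, 76.1]
ee_rot: [-0.0, 0.792, 0.611, -0.0]
force: [0.2, 0.4, 0.0]
grip_width: -0.001
```

>>> {"fn": "play_rows", "kwargs": {"motion": [[[0,0,1],[0,0,0]],[[0,0,1],[0,0,0]],[[0,0,0],[0,0,0]]]}}

```text
time_s: 4.67
eef_pos: [523.1, -86.1, 74.1]
ee_rot: [-0.0, 0.792, 0.611, -0.0]
force: [0.5, 0.4, 0.0]
grip_width: -0.0
```

>>> {"fn": "play_rows", "kwargs": {"motion": [[[0,0,1],[0,0,0]],[[0,0,1],[0,0,0]],[[0,0,0],[0,0,0]]]}}

```text
time_s: 4.92
eef_pos: [523.1, -86.1, 72.1]
ee_rot: [-0.0, 0.792, 0.611, -0.0]
force: [0.3, -0.4, -0.6]
grip_width: 0.0
```

>>> {"fn": "play_rows", "kwargs": {"motion": [[[0,0,1],[0,0,0]],[[0,0,1],[0,0,0]],[[0,0,0],[0,0,0]]]}}

```text
time_s: 5.17
eef_pos: [523.2, -86.2, 70.1]
ee_rot: [-0.0, 0.792, 0.611, -0.0]
force: [-0.6, 0.1, -0.1]
grip_width: -0.0
```

>>> {"fn": "play_rows", "kwargs": {"motion": [[[0,0,1],[0,0,0]],[[0,0,1],[0,0,0]],[[0,0,0],[0,0,0]]]}}

```text
time_s: 5.42
eef_pos: [523.3, -86.2, 68.6]
ee_rot: [0.0, 0.792, 0.611, 0.0]
force: [-1.4, 0.7, 4.2]
grip_width: 0.004
```

>>> {"fn": "play_rows", "kwargs": {"motion": [[[0,0,1],[0,0,0]],[[0,0,1],[0,0,0]],[[0,0,1],[0,0,0]],[[0,0,0],[0,0,0]]]}}

```text
time_s: 5.75
eef_pos: [523.4, -86.3, 65.9]
ee_rot: [0.0, 0.791, 0.611, 0.0]
force: [-1.4, 0.3, 7.7]
grip_width: 0.0
```

>>> {"fn": "play_rows", "kwargs": {"motion": [[[0,0,1],[0,0,0]],[[0,0,0],[0,0,0]],[[0,0,0],[0,0,0]]]}}

```text
time_s: 6.0
eef_pos: [523.4, -86.3, 64.8]
ee_rot: [0.0, 0.791, 0.611, 0.0]
force: [-2.1, 0.0, 5.7]
grip_width: -0.003
```

>>> {"fn": "play_rows", "kwargs": {"motion": [[[0,0,0.5],[0,0,0]],[[0,0,0.5],[0,0,0]],[[0,0,0],[0,0,0]],[[0,0,0],[0,0,0]],[[0,0,0],[0,0,0]]]}}

```text
time_s: 6.42
eef_pos: [523.4, -86.4, 63.9]
ee_rot: [0.0, 0.791, 0.611, 0.0]
force: [-2.1, -0.4, 7.2]
grip_width: 0.0
```

```bash
python3 - <<'E'
from h import *
for i in range(3):
    im=ctrl.capture("top"); s=ctrl.sense(); print(s["time_s"],s["eef_pos"],s["force"])
a=cv2.imread("pics/top0.png")[190:280,300:460]
b=im[190:280,300:460,::-1]
cv2.imwrite("pics/cmp1.png",cv2.resize(np.vstack([a,b]),None,fx=3.3,fy=3.3,interpolation=cv2.INTER_CUBIC))
E
```

```text
6.4667 [523.42770269 -86.41095732  63.87215661] [-2.51646562  0.09744506  6.28986602]
6.5167 [523.43995877 -86.40159146  63.85344876] [-2.14330284 -0.37972846  6.36462298]
6.5667 [523.42495872 -86.39188615  63.85992381] [-2.76741427 -0.67228198  6.26635775]
```

View pics/cmp1.png

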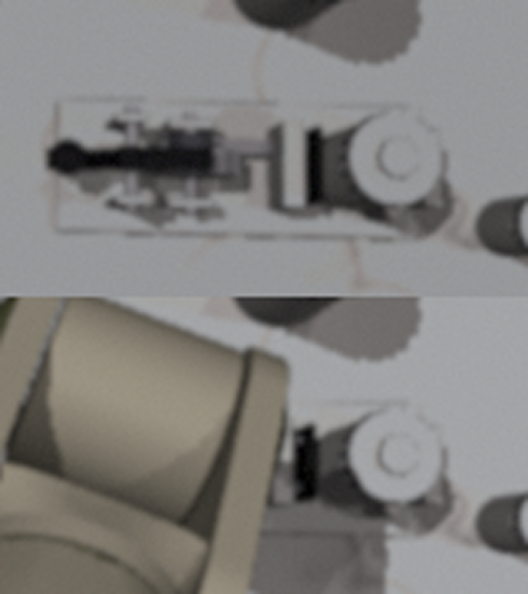

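>>> {"fn": "play_rows", "kwargs": {"motion": [[[0,0,0.4],[0,0,0]],[[0,0,0],[0,0,0]],[[0,0,0],[0,0,0]],[[0,0,0],[0,0,0]],[[0,0,0],[0,0,0]],[[0,0,0],[0,0,0]],[[0,0,0],[0,0,0]],[[0,0,0],[0,0,0]]]}}

```text
time_s: 7.23
eef_pos: [523.4, -86.4, 63.5]
ee_rot: [0.0, 0.791, 0.611, 0.0]
force: [-2.1, 0.2, 6.7]
grip_width: 0.0
```

```bash
python3 - <<'E'
from h import *
im=ctrl.capture("top"); s=ctrl.sense(); print(s["time_s"],s["eef_pos"],s["force"])
im2=ctrl.capture("scene")
b=im[210:265,370:430,::-1]
c=im2[180:240,155:225,::-1]; d=cv2.imread("pics/scene0.png")[180:240,155:225]
r=lambda x:cv2.resize(x,(390,290),interpolation=cv2.INTER_CUBIC)
cv2.imwrite("pics/cmp2.png",np.vstack([np.hstack([r(cv2.imread("pics/top0.png")[210:265,370:430]),r(b)]),np.hstack([r(d),r(c)])]))
E
```

```text
7.2833 [523.44649598 -86.41093218  63.50738779] [-1.77942105 -0.18399566  7.56009881]
```

View pics/cmp2.png

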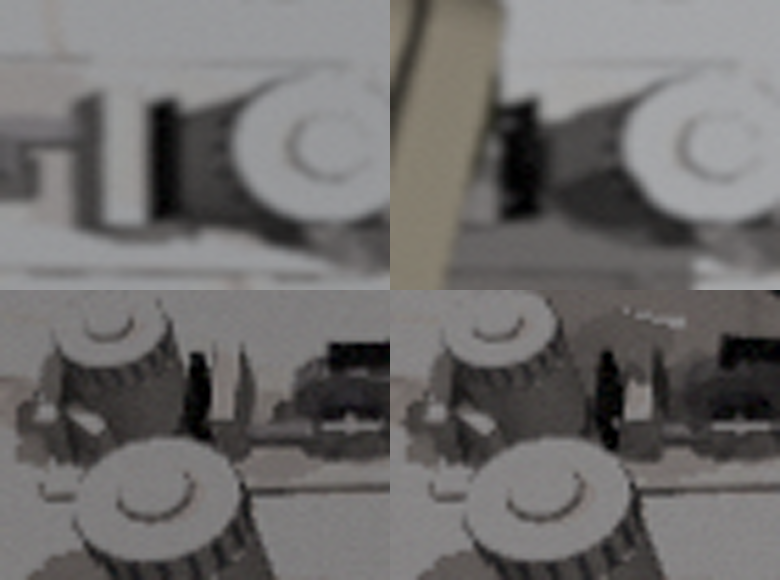

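>>> {"fn": "play_rows", "kwargs": {"motion": [[[0,0,0.2],[0,0,0]],[[0,0,0],[0,0,0]],[[0,0,0],[0,0,0]],[[0,0,0],[0,0,0]],[[0,0,0],[0,0,0]],[[0,0,0],[0,0,0]],[[0,0,0],[0,0,0]],[[0,0,0],[0,0,0]],[[0,0,0],[0,0,0]],[[0,0,0],[0,0,0]],[[0,0,0],[0,0,0]],[[0,0,0],[0,0,0]],[[0,0,0],[0,0,0]],[[0,0,0],[0,0,0]],[[0,0,0],[0,0,0]],[[0,0,0],[0,0,0]],[[0,0,0],[0,0,0]],[[0,0,0],[0,0,0]],[[0,0,0],[0,0,0]],[[0,0,0],[0,0,0]]]}}

```text
time_s: 9.0
eef_pos: [523.5, -86.5, 63.4]
ee_rot: [0.001, 0.791, 0.611, 0.0]
force: [-2.5, 0.1, 8.6]
grip_width: 0.001
```

```bash
python3 - <<'E'
from h import *
im2=ctrl.capture("scene"); s=ctrl.sense(); print(s["time_s"],s["eef_pos"],s["force"])
cv2.imwrite("pics/s_a.png",im2[:,:,::-1])
E
```

```text
9.05 [523.45200986 -86.45398142  63.40741798] [-2.33553967 -0.34232287  6.51382873]
```

>>> {"fn": "play_rows", "kwargs": {"motion": [[[0,0,0],[0,0,0]],[[0,0,0],[0,0,0]],[[0,0,0],[0,0,0]],[[0,0,0],[0,0,0]],[[0,0,0],[0,0,0]],[[0,0,0],[0,0,0]],[[0,0,0],[0,0,0]],[[0,0,0],[0,0,0]],[[0,0,0],[0,0,0]],[[0,0,0],[0,0,0]],[[0,0,0],[0,0,0]],[[0,0,0],[0,0,0]],[[0,0,0],[0,0,0]],[[0,0,0],[0,0,0]],[[0,0,0],[0,0,0]],[[0,0,0],[0,0,0]]]}}

```text
time_s: 10.38
eef_pos: [523.5, -86.5, 63.4]
ee_rot: [0.001, 0.792, 0.611, 0.0]
force: [-2.4, -0.1, 8.2]
grip_width: 0.0
```

```bash
python3 - <<'E'
from h import *
im2=ctrl.capture("scene"); s=ctrl.sense(); print(s["time_s"],s["eef_pos"],s["force"])
cv2.imwrite("pics/s_b.png",im2[:,:,::-1])
r=lambda x:cv2.resize(x[180:240,155:225],(390,290),interpolation=cv2.INTER_CUBIC)
A=cv2.imread("pics/s_a.png");B=cv2.imread("pics/s_b.png");O=cv2.imread("pics/scene0.png")
d=np.clip(128+3*(A.astype(int)-B),0,255).astype(np.uint8)
cv2.imwrite("pics/cmp3.png",np.vstack([np.hstack([r(O),r(A)]),np.hstack([r(B),r(d)])]))
for X in (O,A,B): print(X[199:205,183:206].mean((0,2)).round().astype(int))
# per-mm pixel of the jaw along y
for y in (-240,-218): print(pix("scene",[518,y,50]))
E
```

```text
10.4333 [523.46331652 -86.4300782   63.40580274] [-2.53974083 -0.63251177  7.45402898]
[ 64  64  62  62  59  26  15   5   1  17 118 115 117 120  71  54  51  71
 112 111 112 100  90]
[ 68  66  66  64  64  60  57  61  60  61  61  58  19  12   3   5  19  85
 124 119 118 118  51]
[ 69  66  66  65  64  61  57  60  59  60  61  58  14  12   7   6  18  84
 124 119 118 117  50]
[192.72350755 200.20661404]
[200.38969274 199.73364582]
```

View pics/cmp3.png

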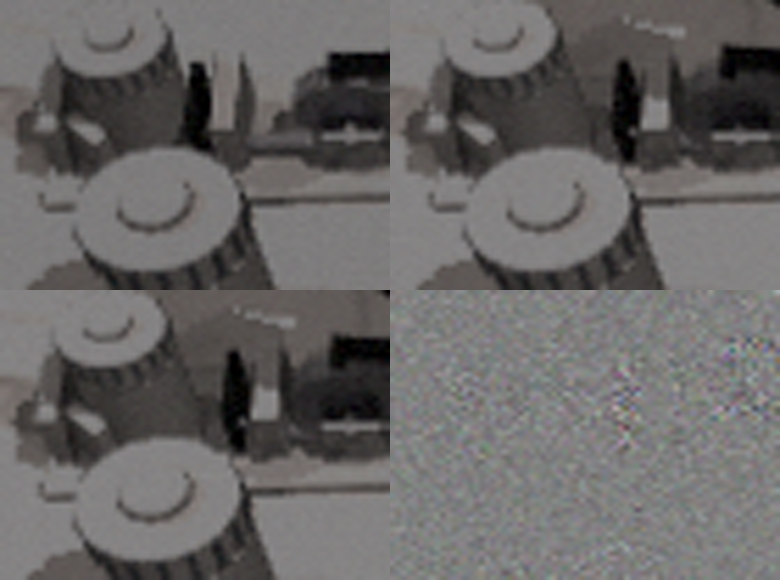

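>>> {"fn": "play_rows", "kwargs": {"motion": [[[0,0,0.4],[0,0,0]],[[0,0,0],[0,0,0]],[[0,0,0],[0,0,0]],[[0,0,0],[0,0,0]],[[0,0,0],[0,0,0]],[[0,0,0],[0,0,0]],[[0,0,0],[0,0,0]],[[0,0,0],[0,0,0]],[[0,0,0],[0,0,0]],[[0,0,0],[0,0,0]],[[0,0,0],[0,0,0]],[[0,0,0],[0,0,0]],[[0,0,0],[0,0,0]],[[0,0,0],[0,0,0]],[[0,0,0],[0,0,0]],[[0,0,0],[0,0,0]],[[0,0,0],[0,0,0]],[[0,0,0],[0,0,0]]]}}

```text
time_s: 11.93
eef_pos: [523.5, -86.5, 63.3]
ee_rot: [0.001, 0.791, 0.611, 0.0]
force: [-4.0, 0.3, 10.8]
grip_width: -0.001
```

```bash
python3 - <<'E'
from h import *
f=[]
for i in range(4): f.append(ctrl.capture("scene").astype(float)); s=ctrl.sense(); print(s["eef_pos"][2],s["force"][2])
C=np.mean(f,0)[:,:,::-1]; cv2.imwrite("pics/s_c.png",C)
A=cv2.imread("pics/s_a.png");B=cv2.imread("pics/s_b.png");O=cv2.imread("pics/scene0.png")
for r0 in (196,199,202,205):
    print(r0)
    for X in (O,A,B,C): print(X[r0:r0+3,186:210].mean((0,2)).round().astype(int))
E
```

```text
63.2677401147558 9.819633266122084
63.311658432946324 10.503060190831869
63.27880993149603 11.400424557974361
63.29032396649496 10.83225364816845
196
[ 60  57  71   6   2   5  45 108 115 117 117 114  57  54  97 120 123 122
 123 122 125 115  82  69]
[63 62 56 70 71 69 69 69 70 31  6  6 11 51 53 81 81 81 82 40 28 43 58 53]
[63 58 54 68 70 68 68 68 70 35  5  2 12 51 56 81 83 83 83 38 31 44 59 54]
[63 60 55 68 70 69 68 69 69 31  8  4 11 51 55 82 81 82 83 38 30 45 56 52]
199
[ 62  57  37  16   3   2  11 117 114 118 119  79  53  51  68 116 117 117
 115 118 121  92  60  48]
[ 64  64  58  55  68  68  69  69  71  20  14   2   5  16  70 117 106 105
 105  40  34  37  47  40]
[ 63  62  62  55  70  69  69  68  71  20  14   4   8  15  69 117 107 104
 105  39  29  41  46  39]
[ 64  62  58  54  68  69  69  68  71  22  14   6   7  16  69 117 105 105
 105  37  30  39  45  41]
202
[ 62  60  14  13   7   1  23 119 116 117 120  63  54  52  73 108 106 106
  84  63  73  63  42  42]
[ 65  64  62  59  53  53  53  52  45  17  10   3   4  21 100 131 132 132
 130  62  33  34  40  39]
[ 67  66  60  59  51  50  52  53  46   9  10  10   4  22  99 131 132 132
 130  61  30  35  40  38]
[ 65  65  62  59  51  51  52  51  47  15   8   6   4  20 100 131 132 132
 131  62  32  34  38  38]
205
[ 64  42  17   8   4  14  56  90  91  93  92  53  55  55  88 100 102  91
  59  57  65  69  63  61]
[ 69  64  62  60  58  46  56  56  48   7   8  13  45  42  99 103 101 102
  94  60  51  45  46  41]
[ 68  64  64  61  55  47  52  57  48  12   5  13  46  38  99 102 102 102
  93  59  52  43  45  40]
[ 67  64  64  63  58  46  53  58  49  11   7  11  45  40 101 102 102 102
  95  61  51  42  44  42][ WARN:0@5.120] global loadsave.cpp:1063 imwrite_ Unsupported depth image for selected encoder is fallbacked to CV_8U.
```

>>> {"fn": "play_rows", "kwargs": {"motion": [[[0,0,-2],[0,0,0]],[[0,0,-4],[0,0,0]],[[0,0,-12],[0,0,0]],[[0,0,-24],[0,0,0]],[[0,0,-34],[0,0,0]],[[0,0,-34],[0,0,0]],[[-18,4,-26],[0,0,0]],[[-26,6,-2],[0,0,0]],[[-28,6,0],[0,0,0]],[[-28,6,0],[0,0,0]],[[-28,6,0],[0,0,0]],[[-26,6,0],[0,0,0]],[[-20,5,0],[0,0,0]],[[-12,2,0],[0,0,0]],[[0,0,0],[0,0,0]],[[0,0,0],[0,0,0]],[[0,0,0],[0,0,0]]], "fingers": 85}}

```text
time_s: 13.55
eef_pos: [516.0, -275.3, 200.3]
ee_rot: [-0.0, 0.791, 0.612, 0.0]
force: [0.7, 1.2, -0.3]
grip_width: 0.994
```

```bash
python3 - <<'E'
from h import *
s=ctrl.sense();print(s["time_s"],s["eef_pos"],s["force"],s["grip_width"])
im=ctrl.capture("wrist")
for d in ctrl.spot_in("wrist","grinder"): print((np.array(d["position"])*[560,420]).round(),round(d["p"],2))
for X in ([516,-277,122],[516,-277,115]): print("pred",pix("wrist",X,s))
cv2.imwrite("pics/w2.png",im[:,:,::-1])
E
```

```text
13.55 [ 515.97202434 -275.29415362  200.32046843] [ 0.68626289  1.16347527 -0.29198868] 0.9939348756344885
[353. 326.] 0.93
[142. 177.] 0.86
pred [277.78234229 218.18735481]
pred [277.88642899 214.64790411]
```

View pics/w2.png

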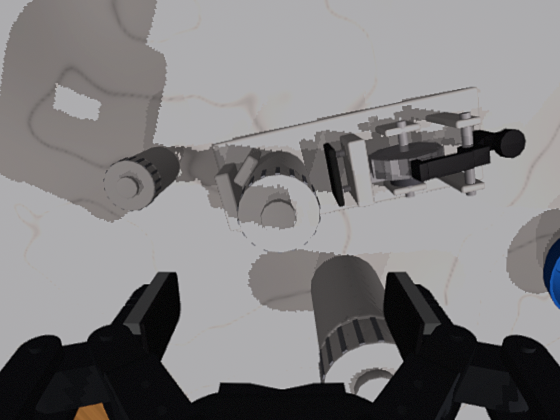

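>>> {"fn": "play_rows", "kwargs": {"motion": [[[-1,-2,10],[0,0,0]],[[0,0,20],[0,0,0]],[[0,0,24],[0,0,0]],[[0,0,24],[0,0,0]],[[0,0,20],[0,0,0]],[[0,0,12],[0,0,0]],[[0,0,6],[0,0,0]],[[0,0,2],[0,0,0]],[[0,0,0],[0,0,0]],[[0,0,0],[0,0,0]]]}}

```text
time_s: 14.48
eef_pos: [514.0, -277.1, 83.1]
ee_rot: [0.001, 0.791, 0.611, 0.0]
force: [-0.3, 0.7, -1.0]
grip_width: 0.995
```

>>> {"fn": "play_rows", "kwargs": {"motion": [[[0,0,0],[0,0,0]],[[0,0,0],[0,0,0]],[[0,0,0],[0,0,0]],[[0,0,0],[0,0,0]],[[0,0,0],[0,0,0]],[[0,0,0],[0,0,0]],[[0,0,0],[0,0,0]],[[0,0,0],[0,0,0]],[[0,0,0],[0,0,0]],[[0,0,0],[0,0,0]],[[0,0,0],[0,0,0]],[[0,0,0],[0,0,0]]], "fingers": 40, "squeeze": 25}}

```text
time_s: 15.48
eef_pos: [513.9, -277.1, 83.0]
ee_rot: [0.001, 0.791, 0.611, 0.0]
force: [-1.4, 1.9, 5.7]
grip_width: 0.65
```

>>> {"fn": "play_rows", "kwargs": {"motion": [[[0,0,-1],[0,0,0]],[[0,0,-3],[0,0,0]],[[0,0,-6],[0,0,0]],[[0,0,-10],[0,0,0]],[[0,0,-14],[0,0,0]],[[0,0,-18],[0,0,0]],[[0,0,-20],[0,0,0]],[[0,0,-18],[0,0,0]],[[0,0,-14],[0,0,0]],[[0,0,-8],[0,0,0]],[[0,0,-4],[0,0,0]],[[0,0,0],[0,0,0]]]}}

```text
time_s: 16.48
eef_pos: [513.7, -277.1, 199.0]
ee_rot: [0.001, 0.792, 0.611, 0.0]
force: [-0.5, -0.2, -1.9]
grip_width: 0.645
```

```bash
python3 - <<'E'
from h import *
s=ctrl.sense();print(s["time_s"],s["eef_pos"],s["force"],s["grip_width"])
print("bay delta",totool([514,300,s["eef_pos"][2]]))
im=ctrl.capture("wrist");im2=ctrl.capture("scene")
print(ctrl.spot_in("scene","bay")[:1],pix("scene",[514,300,12]))
cv2.imwrite("pics/w3.png",np.hstack([cv2.resize(im,(400,300)),cv2.resize(im2[130:280,110:310],(400,300))])[:,:,::-1])
E
```

```text
16.4833 [ 513.7352443  -277.09944906  199.02147435] [-0.48579227 -0.17136732 -1.91247352] 0.6454191564205253
bay delta [ 5.58385636e+02 -1.45770813e+02 -4.43057663e-01]
[{'position': [0.6507, 0.4936], 'p': 0.8}] [375.36906339 195.07823957]
```

View pics/w3.png

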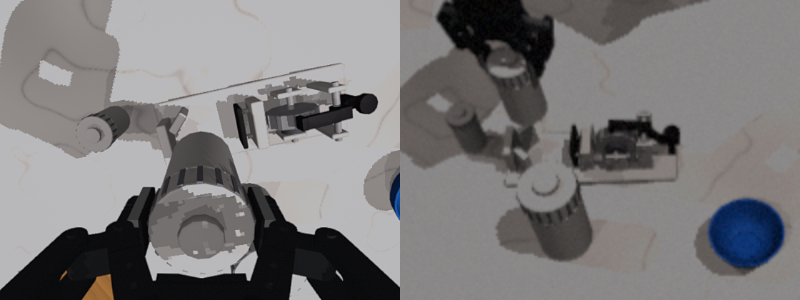

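>>> {"fn": "play_rows", "kwargs": {"motion": [[[8,-2,0],[0,0,0]],[[16,-4,0],[0,0,0]],[[24,-6,0],[0,0,0]],[[30,-8,0],[0,0,0]],[[33,-8.6,0],[0,0,0]],[[33,-8.6,0],[0,0,0]],[[33,-8.6,0],[0,0,0]],[[33,-8.6,0],[0,0,0]],[[33,-8.6,0],[0,0,0]],[[33,-8.6,0],[0,0,0]],[[33,-8.6,0],[0,0,0]],[[33,-8.6,0],[0,0,0]],[[33,-8.6,0],[0,0,0]],[[33,-8.6,0],[0,0,0]],[[33,-8.6,0],[0,0,0]],[[33,-8.6,0],[0,0,0]],[[30,-8,0],[0,0,0]],[[24,-6,0],[0,0,0]],[[18,-5,0],[0,0,0]],[[12,-3,0],[0,0,0]]]}}

```text
time_s: 18.3
eef_pos: [512.7, 302.4, 197.9]
ee_rot: [-0.0, 0.791, 0.612, -0.0]
force: [-0.7, -0.2, -2.6]
grip_width: 0.647
```

>>> {"fn": "play_rows", "kwargs": {"motion": [[[0,0,10],[0,0,0]],[[0,0,16],[0,0,0]],[[0,0,16],[0,0,0]],[[0,0,14],[0,0,0]],[[0,0,8],[0,0,0]],[[0,0,4],[0,0,0]],[[0,0,0],[0,0,0]],[[0,0,0],[0,0,0]],[[0,0,0],[0,0,0]]]}}

```text
time_s: 19.05
eef_pos: [514.7, 299.6, 131.1]
ee_rot: [0.0, 0.792, 0.611, 0.001]
force: [-0.0, -0.4, -1.4]
grip_width: 0.643
```

```bash
python3 - <<'E'
from h import *
s=ctrl.sense();print(s["time_s"],s["eef_pos"],s["force"],s["grip_width"])
im=ctrl.capture("wrist");im2=ctrl.capture("scene")
b=cv2.resize(im2[150:255,300:440],(400,300),interpolation=cv2.INTER_CUBIC)
cv2.imwrite("pics/w4.png",np.hstack([cv2.resize(im,(400,300)),b])[:,:,::-1])
# bay corners, for comparison
th=-.265;R=np.array([[np.cos(th),-np.sin(th)],[np.sin(th),np.cos(th)]])
for dx,dy in((-42,-42),(-42,42),(42,42),(42,-42)):
    w=np.r_[np.array([514,300])+R@[dx,dy],12]; p=pix("wrist",w,s)/1.4; q=(pix("scene",w)-[300,150])*400/140
    print(w.round(),p.round(),(q+[400,0]).round())
E
```

```text
19.05 [514.73698456 299.60341584 131.14880787] [-0.04562794 -0.35918517 -1.44227819] 0.6430571898645636
[462. 270.  12.] [160. 102.] [578.  92.]
[484. 352.  12.] [242. 102.] [658. 103.]
[566. 330.  12.] [238. 178.] [655. 168.]
[544. 248.  12.] [163. 177.] [572. 155.]
```

View pics/w4.png

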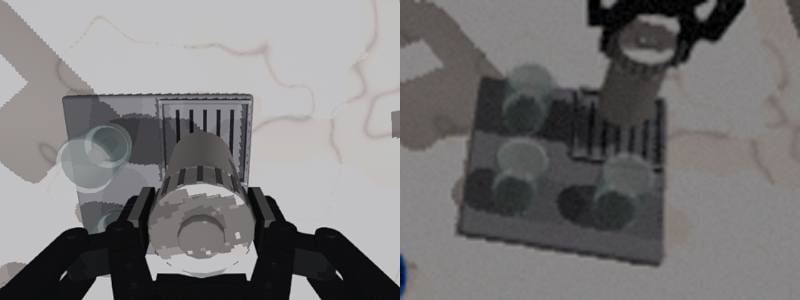

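>>> {"fn": "play_rows", "kwargs": {"motion": [[[0,0,4],[0,0,0]],[[0,0,7],[0,0,0]],[[0,0,9],[0,0,0]],[[0,0,9],[0,0,0]],[[0,0,6],[0,0,0]],[[0,0,4],[0,0,0]],[[0,0,2],[0,0,0]],[[0,0,1],[0,0,0]],[[0,0,0],[0,0,0]],[[0,0,0],[0,0,0]]]}}

```text
time_s: 19.98
eef_pos: [514.5, 299.7, 88.6]
ee_rot: [0.0, 0.792, 0.611, 0.0]
force: [0.8, -0.6, -2.8]
grip_width: 0.649
```

>>> {"fn": "play_rows", "kwargs": {"motion": [[[0,0,1],[0,0,0]],[[0,0,1],[0,0,0]],[[0,0,0],[0,0,0]]]}}

```text
time_s: 20.23
eef_pos: [514.3, 299.6, 86.2]
ee_rot: [-0.0, 0.792, 0.611, -0.0]
force: [0.7, -0.1, -1.7]
grip_width: 0.647
```

>>> {"fn": "play_rows", "kwargs": {"motion": [[[0,0,0.7],[0,0,0]],[[0,0,0.5],[0,0,0]],[[0,0,0],[0,0,0]]]}}

```text
time_s: 20.48
eef_pos: [514.4, 299.6, 85.1]
ee_rot: [0.0, 0.792, 0.611, 0.0]
force: [-0.4, -0.1, -1.4]
grip_width: 0.652
```

>>> {"fn": "play_rows", "kwargs": {"motion": [[[0,0,0.5],[0,0,0]],[[0,0,0],[0,0,0]],[[0,0,0],[0,0,0]]]}}

```text
time_s: 20.73
eef_pos: [514.5, 299.6, 85.1]
ee_rot: [0.0, 0.792, 0.611, 0.0]
force: [-1.6, 0.2, 4.4]
grip_width: 0.648
```

>>> {"fn": "play_rows", "kwargs": {"motion": [[[0,0,0],[0,0,0]],[[0,0,0],[0,0,0]],[[0,0,0],[0,0,0]],[[0,0,0],[0,0,0]],[[0,0,0],[0,0,0]],[[0,0,0],[0,0,0]],[[0,0,0],[0,0,0]],[[0,0,0],[0,0,0]]], "fingers": 78}}

```text
time_s: 21.4
eef_pos: [514.4, 299.6, 84.6]
ee_rot: [-0.0, 0.792, 0.611, 0.0]
force: [-0.4, 0.4, -0.5]
grip_width: 0.909
```

>>> {"fn": "play_rows", "kwargs": {"motion": [[[0,0,-3],[0,0,0]],[[0,0,-6],[0,0,0]],[[0,0,-10],[0,0,0]],[[0,0,-20],[0,0,0]],[[0,0,-25],[0,0,0]],[[0,0,-25],[0,0,0]],[[0,0,-25],[0,0,0]],[[0,-20,-15],[0,0,0]],[[0,-20,-10],[0,0,0]],[[0,-20,0],[0,0,0]],[[0,0,0],[0,0,0]],[[0,0,0],[0,0,0]],[[0,0,0],[0,0,0]],[[0,0,0],[0,0,0]]]}}

```text
time_s: 22.57
eef_pos: [457.0, 314.5, 223.6]
ee_rot: [0.0, 0.792, 0.611, -0.0]
force: [0.1, -0.1, 0.6]
grip_width: 0.912
```

```bash
python3 - <<'E'
from h import *
s=ctrl.sense();print(s["time_s"],s["eef_pos"],s["force"],s["grip_width"])
im=ctrl.capture("wrist");im2=ctrl.capture("scene")
b=cv2.resize(im2[140:290,110:410],(600,300),interpolation=cv2.INTER_CUBIC)
a=cv2.resize(im,(400,300))
cv2.imwrite("pics/w5.png",np.vstack([cv2.copyMakeBorder(a,0,0,0,200,cv2.BORDER_CONSTANT),b])[:,:,::-1])
print(pix("wrist",[514,300,124],s)/1.4,pix("wrist",[514,300,12],s)/1.4)
E
```

```text
22.5667 [456.96529062 314.48271685 223.57305822] [ 0.13892025 -0.1101487   0.59262588] 0.9122763761697712
[200.78318766 200.50961632] [200.91687288 162.33665048]
```

View pics/w5.png

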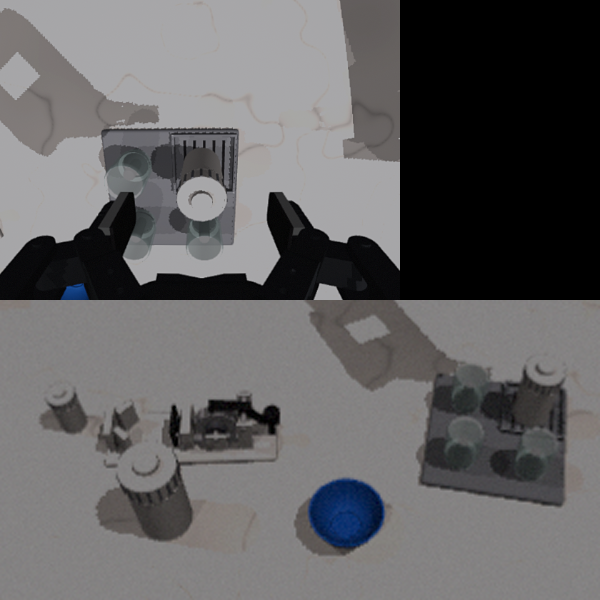

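Grinder stands upright in the bay (its top is at (201,200), where I predicted). The jars and bowl haven't moved, and the jaw is still backed off.

```bash
python3 -c "
from rig import ctrl
print(ctrl.finish_job())"
```

```text
the job is handed in; nothing more can be done
None
```

The grinder is out of the clamp and standing upright in the empty bay of the drying rack. I handed the job in at about 22.6 s, against the 61 s limit.

- **Pawl:** I found the cap by touch at about 69.5 mm up and pressed it about 6 mm. I held it for roughly 5 s, until the jaw stayed still between pictures. The highest force I read on the clamp was about 11 N, against its 18 N limit.
- **Jaw:** From the scene camera I measured 20 to 22 mm of travel, depending on which edge I used. That alone does not quite prove it passed 20.5 mm. The pawl was at its firm stop and the jaw had stopped moving, so I took it as fully backed off. It was still backed off in the last picture.
- **Grinder:** I gripped it by the ribbed top from above and lowered it until it touched the bay floor, with a reading of about 4 N. Then I opened the fingers and moved clear.

In the last pictures the grinder stood where I had predicted in the bay. The jars, bowl and look-alikes had not visibly moved, and the robot was touching nothing. None of the final checks failed.

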